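Move three prints round the inspection stations

ROBOT

A 6-joint arm with a two-finger parallel gripper is mounted at the origin on the work surface. World frame = base frame: x ahead of the robot, y to its left, z up, the work surface at z = 0. Lengths are in m, angles in degrees, forces in N, time in s.
With the tool pointing down it reaches from about 0.375 to 0.9 m from the base axis. Payload 3.1 kg.
Tool frame: the origin (TCP) lies on the centre line of the jaws, within the pads' length; the fingertips stand 22 mm ahead of it and the grasp point (between the pads) lies 3 mm ahead of it; y points along the fingers, z is the direction in which the jaws open and shut, and the axes are right-handed (so a half turn about y gives the same grasp; the last joint's range is limited). The gripper opens to 87 mm and grips with 3 to 60 N. Pads are 19 mm wide; open, the fingers measure 117 mm over their backs; the gripper's body (75 mm by 190 mm) begins 51 mm behind the grasp point.
Start: joints at [56.007, 30.224, 82.088, -0, 67.689, -10.227], TCP at [0.252, 0.572, 0.245] pointing down, gripper open.
Joint ranges: [-176.69, 176.69], [-43.24, 126.21], [12.49, 139.97], [-82, 262], [0, 151.66], [-163.58, 163.58]. Speed limits (degrees/s): [159.86, 159.86, 180, 180, 180, 180].

INTERFACE

Orientations are given as a 3x3 rotation matrix whose columns are the frame's x, y, z axes.
In Python, from rig import bot gives the robot as it stands.
- The arm moves only by the tool jog_arm, never from a script. Its argument "motion" is one flat list of numbers, 6 for each row, row after row: the shift along the tool's x, y, z in mm, then the turn, a rotation vector about the tool's x, y, z in degrees. A call has 1 to 20 rows; each row is the pose to reach, as a shift and turn from the pose commanded when the call began, along the tool's axes at that moment; what a row does not reach only later rows make up. A row lasts 1/8 s, in which the tool goes at most 62.5 mm and 10.7 degrees, less where a joint would pass 70% of its speed; a pose out of reach is approached as far as the arm can. A call with a gripper value outside its range is refused whole. "gripper" is the opening, from 0 (shut) to 1 (fully open), set as the call begins (left out, the last holds). The fingers move at their own pace and stop on an object; the grip force is fixed at half the most. Time passes only in rows, so rows that repeat a pose let the fingers close. It gives the time, the measured TCP pose, the force and the opening at its end, in the units of the state.
- bot.read_state(): the state, without advancing time (a new reading comes with each control period).
- bot.capture(name): name is "side" or "top"; returns (picture, depth): 384x512x3 uint8, red, green, blue; 384x512 float32, m along the optical axis (not along the pixel's ray), 0 where there is no reading.
- bot.get_calibration(name): a dict with "mtx" (3x3 intrinsics, pixels), "pose" (4x4, takes a point from camera to world coordinates). Camera axes: x right, y up, looking along -z (the intrinsics and any distortion apply to the point x, -y, -z); pixel columns grow to the right and rows downward; lengths in m; the calibration is good to about 2 mm. A picture is of the moment at which its call begins. get_calibration takes no time and is no camera call.
- bot.hand_in(): hands the job in, once; it reports no verdict.
The state is a dict: "time_s": time; "joint_positions": joint angles; "qvel": joint speeds; "tau": joint torques, N m; "position": TCP position; "tcp_rot": TCP orientation; "force": force on the tool from outside, world axes, zero at the start; "moment": the same for the moment, N m; "opening": opening from 0.0 (shut) to 1.0 (fully open).
Only numpy, scipy, OpenCV 4.12 (cv2) and the standard library are available. Lean on these libraries where they do the work, as an engineer would, in place of code of your own. Each camera call takes 0.05 s, during which the arm holds its last target.

TASK

Three blue 3D prints each lie at the wrong station: move them so that the gear ends on the weighing scale's steel pan, the slotted tower on the dark granite plate and the L-bracket on the wire rack, each standing on its base in the middle of its station and let go. Every station holds only one print, so first park one of the prints in the middle of the empty cork pad; the pad is empty again at the end. Never put a print on the bench top or tip it over, and leave the white flask, the small jar and the scraper where they are.

Things in the scene. Friction and masses are not known exactly. Their poses are not given: they have to be found in the camera images.
- gear: Blue printed spur gear, lying flat: disc 83 mm across the teeth, 15 mm thick, with a plain round hub 28 mm in diameter rising from its middle, from 15 to 45 mm above the underside: grip the hub. Origin: centre of the underside; z up along the hub. Starts on the wire rack. About 60 to 130 g.
- bracket: Blue printed L-bracket: base 50 mm (x) by 70 mm (y), 8 mm thick; one upright wall, 8 mm thick across x, 70 mm long along y, its top 65 mm above the underside, mid-plane at x = -21 mm (flush with the base's -x edge): grip it at its middle. Two small ribs, up to 36 mm high, at y = +-32.5 mm on the wall's +x side. Origin: centre of the underside; z up. Starts on the granite. 55 to 115 g.
- tower: Blue printed test tower: slotted square column 30 by 30 mm, its top 82 mm above the underside, on a round foot 54 mm in diameter and 4 mm thick. Origin: centre of the foot's underside; z up along the column; x and y square to the column's sides. Starts on the weighing scale. About 60 to 130 g.
- scale: Small black bench scale, fixed to the bench, the place for the gear: square steel pan 104 by 104 mm, its level top 25 mm above the origin; a low black control strip 36 mm wide and 14 mm high lies beyond the pan on the -x side. Origin: on the bench, under the middle of the pan; z up. The pan does not sink.
- granite: Dark granite inspection plate on rubber feet, fixed to the bench, the place for the tower: 115 by 115 mm, level top 40 mm above the origin. Origin: on the bench, under the middle of the plate; z up.
- rack: Square steel wire drying rack on four short legs, fixed to the bench, the place for the bracket: 114 by 114 mm, level top 30 mm above the origin. Origin: on the bench, under the middle of the rack; z up.
- cork_pad: Square cork pad, fixed to the bench, empty at the start, the parking spot: 115 by 115 mm, top 12 mm above the origin. Origin: on the bench, under the middle of the pad; z up.
- flask: Bystander: white drinking flask with a black cap, 70 mm in diameter, 180 mm tall, standing. Origin: centre of the underside.
- jar: Bystander: small jar with a steel lid, 50 mm in diameter, 60 mm tall, standing among the stations. Origin: centre of the underside.
- scraper: Bystander: flat print scraper, 200 mm long, lying on the bench. Origin: under its middle; x along its length.
There are look-alikes about, which are no part of the job. What is shaped like the gear but pink is not meant.

How it is judged:
By the outcome, as a careful person would: the job done as asked, in the order asked, and still so for the second after the job is handed in, with the robot touching nothing.
It also fails if it takes over 107 s, if anything falls off the work surface, if the arm or the gripper's body presses on something with over 40 N, if the wrist force passes 120 N, or if a joint passes its speed limit or range.

## Working session

There is one attempt and no reset: what is moved stays moved. The work goes in short steps, Python scripts to look and compute and a tool call to move; the robot and the scene stay as the last step left them, time stands still between calls to the robot, and variables do not carry over. Pictures are saved under pics/ and viewed, and the job is handed in when it is done.

Besides the shell and the picture viewer there is one more tool, called after "Emit:" as name(argument=value, ...) on one line, values as JSON. jog_arm: Moves the arm, as the interface text tells. Its arguments: {"type":"object","properties":{"motion":{"type":"array","items":{"type":"number"}},"gripper":{"type":"number"}},"required":["motion"]}

```bash
mkdir -p pics; ls; python3 - <<'E'
from rig import bot
import cv2,numpy as np
s=bot.read_state()
for k,v in s.items(): print(k,np.round(v,3).tolist())
for n in("side","top"):
    p,d=bot.capture(n); np.save(f"pics/{n}0_d.npy",d); np.save(f"pics/{n}0.npy",p)
    cv2.imwrite(f"pics/{n}0.png",p[:,:,::-1])
    c=bot.get_calibration(n); print(n,{k:np.round(v,4).tolist() for k,v in c.items()}, (d==0).mean())
E
```

```text
pics
time_s 0.0
joint_positions [56.006, 30.278, 82.157, -0.001, 67.688, -10.228]
qvel [-0.057, -0.022, -0.102, 0.078, -0.071, 0.092]
tau [0.0, -44.004, -17.659, 0.064, 0.058, -0.0]
position [0.251, 0.571, 0.244]
tcp_rot [[0.915, -0.001, 0.403], [-0.403, -0.002, 0.915], [-0.0, -1.0, -0.002]]
force [-0.698, 0.201, 0.28]
moment [-0.046, -0.057, 0.024]
opening 0.999
side {'mtx': [[362.4042, 0.0, 254.3652], [0.0, 362.4042, 192.9542], [0.0, 0.0, 1.0]], 'pose': [[0.9373, 0.206, -0.2813, 0.2561], [-0.3486, 0.5483, -0.7601, -0.7664], [-0.0023, 0.8105, 0.5857, 0.6578], [0.0, 0.0, 0.0, 1.0]]} 0.00396728515625
top {'mtx': [[494.0863, 0.0, 254.5381], [0.0, 494.0863, 192.0909], [0.0, 0.0, 1.0]], 'pose': [[0.0195, 0.9951, -0.097, 0.4118], [-0.9998, 0.0187, -0.0082, 0.0143], [-0.0063, 0.0972, 0.9952, 1.3067], [0.0, 0.0, 0.0, 1.0]]} 0.003972371419270833
```

View pics/side0.png

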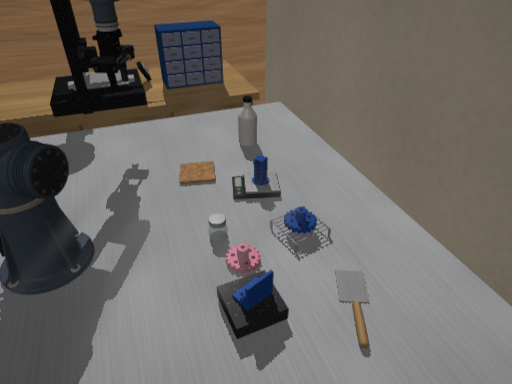

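View pics/top0.png

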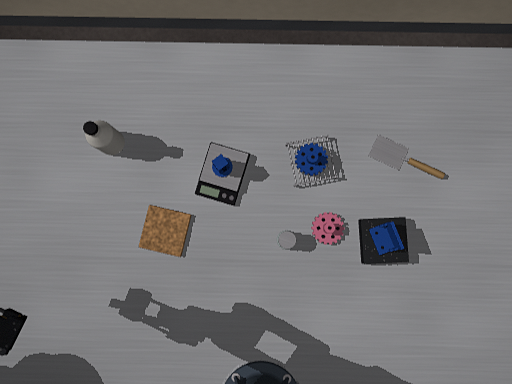

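```bash
cat > h.py <<'E'
import numpy as np,cv2
from rig import bot
def pix2w(n,u,v,z):
    "cast rays of pixels onto plane z"
    c=bot.get_calibration(n);K=c["mtx"];P=c["pose"]
    u=np.atleast_1d(u).astype(float);v=np.atleast_1d(v).astype(float)
    r=np.stack([(u-K[0,2])/K[0,0],-(v-K[1,2])/K[1,1],-np.ones_like(u)],1)@P[:3,:3].T
    o=P[:3,3]; t=(z-o[2])/r[:,2]
    return o+t[:,None]*r
def cloud(n,d):
    c=bot.get_calibration(n);K=c["mtx"];P=c["pose"]
    v,u=np.mgrid[:384,:512]
    p=np.stack([(u-K[0,2])/K[0,0]*d,-(v-K[1,2])/K[1,1]*d,-d],-1)
    return p@P[:3,:3].T+P[:3,3]
def w2pix(n,p):
    c=bot.get_calibration(n);K=c["mtx"];P=c["pose"]
    q=(np.atleast_2d(p)-P[:3,3])@P[:3,:3]
    return np.stack([K[0,0]*q[:,0]/-q[:,2]+K[0,2],K[1,1]*-q[:,1]/-q[:,2]+K[1,2]],1)
def blue(p):
    h=cv2.cvtColor(p,cv2.COLOR_RGB2HSV)
    return ((h[...,0]>100)&(h[...,0]<130)&(h[...,1]>150)&(h[...,2]>40)).astype(np.uint8)
def crop(p,x0,y0,w,h,k,f):
    cv2.imwrite(f,cv2.resize(p[y0:y0+h,x0:x0+w,::-1],None,fx=k,fy=k,interpolation=cv2.INTER_CUBIC))
E
python3 - <<'E'
from h import *
p=np.load("pics/top0.npy");crop(p,130,120,190,150,4,"pics/t0a.png");crop(p,270,120,180,150,4,"pics/t0b.png")
for n in("top","side"):
    p=np.load(f"pics/{n}0.npy");d=np.load(f"pics/{n}0_d.npy");C=cloud(n,d)
    k,l,st,ce=cv2.connectedComponentsWithStats(blue(p))
    for i in range(1,k):
        if st[i,4]<60: continue
        m=(l==i)&(d>0);q=C[m];z=q[:,2]
        print(n,st[i].tolist(),ce[i].round(1),"z pct",np.percentile(z,[2,20,50,80,98]).round(3),"mean xyz",q.mean(0).round(3))
    b=C[(d>0)&(abs(C[...,2])<.01)&(abs(C[...,1])<.4)&(C[...,0]>.3)&(C[...,0]<.8)]; print("bench z median",np.median(b[:,2]))
E
```

```text
top [295, 143, 33, 33, 700] [310.9 158.8] z pct [0.039 0.043 0.045 0.049 0.077] mean xyz [ 0.623 -0.119  0.048]
top [212, 154, 20, 23, 303] [221.4 165.7] z pct [0.024 0.029 0.094 0.107 0.11 ] mean xyz [0.597 0.109 0.072]
top [369, 221, 35, 34, 746] [386.1 237.8] z pct [0.041 0.047 0.05  0.086 0.106] mean xyz [ 0.424 -0.307  0.062]
bench z median -0.00025588072968907305
side [155, 21, 65, 68, 774] [177.9  37.1] z pct [0.021 0.174 0.278 0.282 0.284] mean xyz [0.564 1.144 0.234]
side [254, 156, 15, 29, 153] [260.5 167.3] z pct [0.027 0.033 0.093 0.107 0.11 ] mean xyz [0.597 0.101 0.079]
side [287, 208, 29, 25, 407] [302.6 221.7] z pct [0.034 0.043 0.046 0.048 0.076] mean xyz [ 0.622 -0.138  0.048]
side [233, 271, 40, 40, 845] [254.7 291.1] z pct [0.042 0.049 0.07  0.098 0.107] mean xyz [ 0.421 -0.322  0.072]
bench z median 0.001003920840719985
```

View pics/t0a.png

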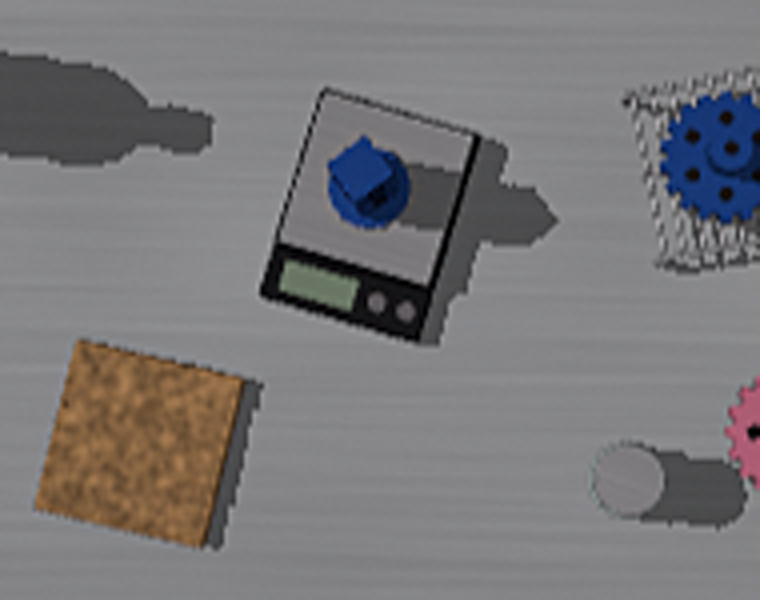

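View pics/t0b.png

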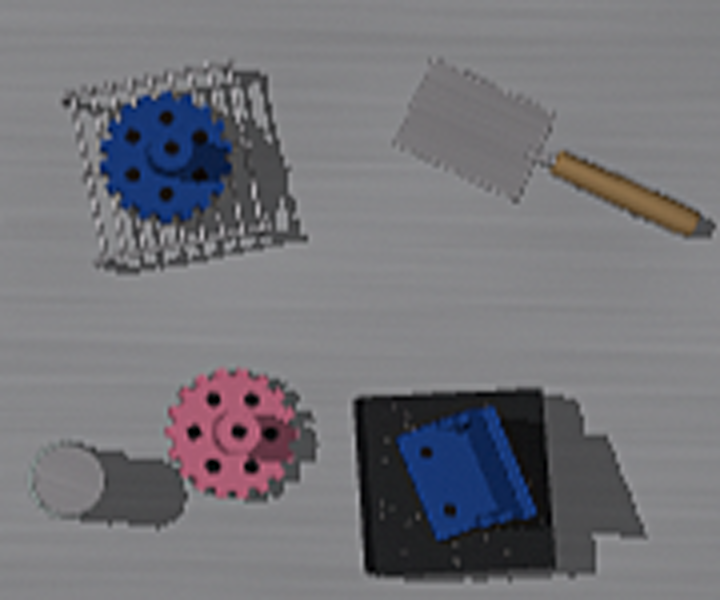

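```bash
cat > m.py <<'E'
from h import *
p=np.load("pics/top0.npy");d=np.load("pics/top0_d.npy");C=cloud("top",d);Cs=cloud("side",np.load("pics/side0_d.npy"))
dss=np.load("pics/side0_d.npy")
regs={"cork":((.47,.22),.012,.004),"scale":((.61,.1),.025,.004),"granite":((.424,-.31),.04,.005),"rack":((.62,-.13),.03,.005),
 "jar":((.42,-.06),.06,.005),"geardisc":((.62,-.12),.045,.004),"gearhub":((.62,-.12),.075,.004),"towertop":((.6,.105),.107,.004),"towerfoot":((.6,.105),.029,.0025),"brwall":((.42,-.32),.105,.004),"brbase":((.42,-.32),.048,.0035),"pink":((.44,-.155),.015,.004),"pinkhub":((.44,-.155),.045,.004)}
bl={"top":blue(p),"side":blue(np.load("pics/side0.npy"))}
for n,(c,z,dz) in regs.items():
  for cam,CC,dd in(("top",C,d),("side",Cs,dss)):
    m=(dd>0)&(abs(CC[...,2]-z)<dz)&(np.hypot(CC[...,0]-c[0],CC[...,1]-c[1])<.1)
    if n[:4] in("gear","towe","brwa","brba"): m&=bl[cam]>0
    if n in("scale",): m&=True
    k,l,st,ce=cv2.connectedComponentsWithStats(cv2.morphologyEx(m.astype(np.uint8),cv2.MORPH_CLOSE,np.ones((5,5))))
    if k<2: print(n,cam,"none");continue
    i=1+st[1:,4].argmax(); m=m&(l==i)
    v,u=np.nonzero(m); q=pix2w(cam,u,v,z)[:,:2]
    r=cv2.minAreaRect((q*1000).astype(np.float32))
    e=cv2.minEnclosingCircle((q*1000).astype(np.float32))
    print(n,cam,m.sum(),"rect c",np.round(r[0],1),"size",np.round(r[1],1),"ang",round(r[2],1),"circ",np.round(e[0],1),round(2*e[1],1),"z",np.median(CC[m][:,2]).round(4))
E
python3 m.py
```

```text
cork top 1466 rect c [433.2 258.1] size [114.8 112.1] ang 78.1 circ [435.6 257.5] 154.2 z 0.0117
cork side 587 rect c [433.1 253.3] size [126.8 109.6] ang 78.9 circ [434.8 253.7] 155.7 z 0.0131
scale top 1118 rect c [597.6 107.6] size [104.7 114.1] ang 74.0 circ [602.1 106.6] 143.4 z 0.0248
scale side 496 rect c [599.4 101.5] size [112.6 104.8] ang 73.8 circ [599.2 104.5] 145.8 z 0.0263
granite top 1289 rect c [ 417.8 -307.7] size [114.6 115.2] ang 3.9 circ [ 418.  -307.6] 158.7 z 0.0398
granite side 1795 rect c [ 417.2 -310.4] size [116.1 118.9] ang 3.8 circ [ 417.  -310.5] 161.4 z 0.0407
rack top 395 rect c [ 622.4 -121.7] size [115.5 113.9] ang 11.9 circ [ 623.1 -121.8] 159.8 z 0.0292
rack side 295 rect c [ 622.3 -125. ] size [118.6 113.8] ang 11.0 circ [ 619.7 -126.6] 158.9 z 0.0299
jar top 236 rect c [414.1 -59.3] size [42.4 42.7] ang 45.9 circ [414.5 -58.8] 44.3 z 0.0595
jar side 174 rect c [413.6 -61.1] size [43.9 43.8] ang 69.4 circ [414.8 -61.1] 49.8 z 0.0606
geardisc top 507 rect c [ 624.1 -118.7] size [82.2 81.2] ang 46.0 circ [ 623.5 -119.2] 84.5 z 0.0447
geardisc side 27
[... 759 characters left out ...]
8 z 0.1046
brwall side 134 rect c [ 428.  -324.5] size [68.5 10.1] ang 22.0 circ [ 428.8 -326.4] 68.7 z 0.1056
brbase top 380 rect c [ 421.  -299.8] size [69.6 44.4] ang 22.4 circ [ 420.8 -298. ] 75.6 z 0.048
brbase side 175 rect c [ 420.6 -305.2] size [70.2 50.6] ang 22.7 circ [ 421.5 -304.6] 83.9 z 0.0485
pink top 567 rect c [ 447.4 -167.1] size [83.3 80.8] ang 0.5 circ [ 447.  -167.2] 85.1 z 0.015
pink side 525 rect c [ 446.9 -168.7] size [83.8 83.6] ang 69.5 circ [ 446.2 -168.2] 88.8 z 0.0157
pinkhub top 77 rect c [ 446.6 -166.7] size [25.  25.3] ang 45.7 circ [ 446.6 -166.7] 27.5 z 0.0445
pinkhub side 88 rect c [ 446.9 -168. ] size [27.1 26.6] ang 69.5 circ [ 447.9 -168.4] 31.0 z 0.0457
```

```bash
cat >> h.py <<'E'
def togo(tgt,yaw=None,cmd=None):
    "shift in mm along tool axes to TCP target (world, m) and turn about tool y; yaw = angle of tool z in world xy"
    s=bot.read_state();R=np.array(s["tcp_rot"]);p=np.array(s["position"]) if cmd is None else np.array(cmd)
    y0=np.degrees(np.arctan2(R[1,2],R[0,2]))
    print("tool shift mm",(R.T@(np.array(tgt)-p)*1000).round(1),"yaw now",y0.round(2),"turn_y",None if yaw is None else round(y0-yaw,2),"down in tool",(R.T@[0,0,-1]).round(4))
E
python3 - <<'E'
from h import *
togo((.6235,-.121,.245),cmd=(.252,.572,.245))
# pan by eye corners top
c=np.array([(325,88),(478,135),(430,288),(280,243)])/4+[130,120]
q=pix2w("top",c[:,0],c[:,1],.025)*1000;print(q.round(1),q.mean(0).round(1),np.linalg.norm(q-np.roll(q,1,0),axis=1).round(1))
p=np.load("pics/side0.npy");crop(p,170,130,170,130,4.6,"pics/s0a.png");crop(p,195,200,150,140,4,"pics/s0b.png")
print(pix2w("top",91,128,.18))
E
```

```text
tool shift mm [ 619.3    0.7 -484.5] yaw now 66.23 turn_y None down in tool [4.e-04 1.e+00 2.e-03]
[[667.1 141.4  25. ]
 [637.7  40.   25. ]
 [536.2  69.2  25. ]
 [563.8 167.9  25. ]] [601.2 104.6  25. ] [106.7 105.6 105.6 102.5]
[[0.66420494 0.40669124 0.18      ]]
```

View pics/s0a.png

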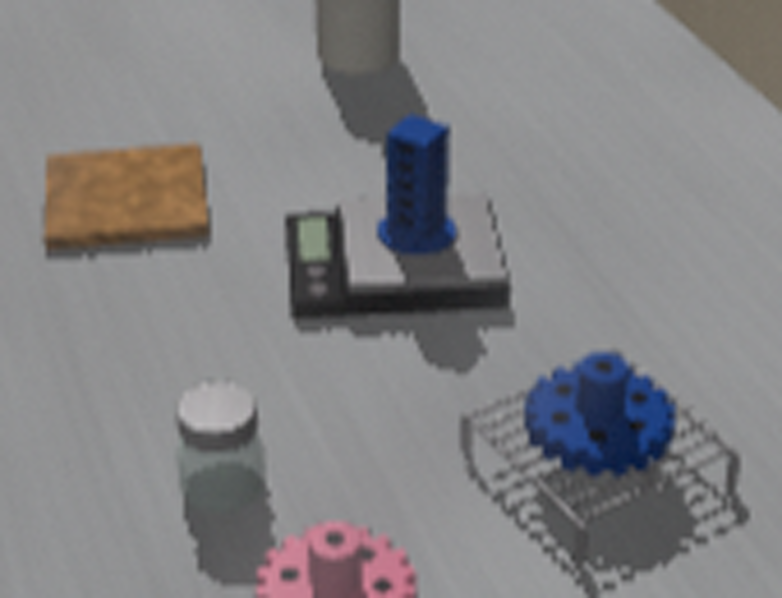

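View pics/s0b.png

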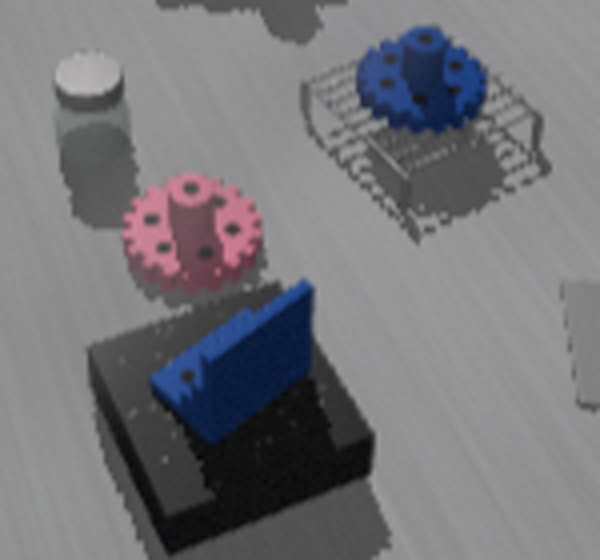

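Emit:
jog_arm(motion=[9,0,-7,0,0,0,31,0,-24,0,0,0,62,0,-48,0,0,0,99,0,-78,0,0,0,136,0,-107,0,0,0,173,0,-136,0,0,0,211,0,-165,0,0,0,248,0,-194,0,0,0,285,0,-223,0,0,0,322,0,-252,0,0,0,359,0,-281,0,0,0,396,0,-310,0,0,0,433,0,-339,0,0,0,471,0,-368,0,0,0,508,0,-397,0,0,0,545,0,-426,0,0,0,576,0,-451,0,0,0,601,0,-470,0,0,0,613,0,-480,0,0,0,619,0,-484,0,0,0], gripper=1)

```text
time_s: 2.6
position: [0.6229, -0.1209, 0.2443]
tcp_rot: [[0.915, -0.001, 0.404], [-0.404, 0.001, 0.915], [-0.001, -1.0, 0.0]]
force: [-0.2, 0.1, -0.3]
opening: 1.0
```

```bash
python3 - <<'E'
from h import *
s=bot.read_state()
for k in("time_s","position","joint_positions","force","opening"): print(k,np.round(s[k],4).tolist())
tcp=np.array(s["position"]);R=np.array(s["tcp_rot"]);print(R.round(4).tolist())
for n in("side","top"):
    p,d=bot.capture(n);np.save(f"pics/{n}1.npy",p);np.save(f"pics/{n}1_d.npy",d)
    t=w2pix(n,[tcp,tcp+R[:,1]*.022]);print(n,t.round(1))
    u,v=t[0].astype(int);x0=max(0,u-75);y0=max(0,v-60);crop(p,x0,y0,150,120,4,f"pics/{n}1.png");print(x0,y0)
c=np.array([(347,205),(490,197),(508,280),(350,290)])/4.6+[170,130]
q=pix2w("side",c[:,0],c[:,1],.025)*1000;print(q.round(1),q.mean(0).round(1),np.linalg.norm(q-np.roll(q,1,0),axis=1).round(1))
E
```

```text
time_s 2.6
position [0.6229, -0.1209, 0.2443]
joint_positions [-21.0672, 31.0117, 80.6123, 0.0124, 68.443, -87.257]
force [-0.2068, 0.1355, -0.3269]
opening 0.9996
[[0.9149, -0.001, 0.4038], [-0.4038, 0.0006, 0.9149], [-0.0012, -1.0, 0.0001]]
side [[306.2 152.1]
 [305.5 160.3]]
231 92
top [[321.5 144.2]
 [320.2 146.2]]
246 84
[[568.3 159.2  25. ]
 [665.6 133.6  25. ]
 [637.   37.2  25. ]
 [536.7  63.   25. ]] [601.9  98.3  25. ] [101.2 100.7 100.5 103.6]
```

View pics/side1.png

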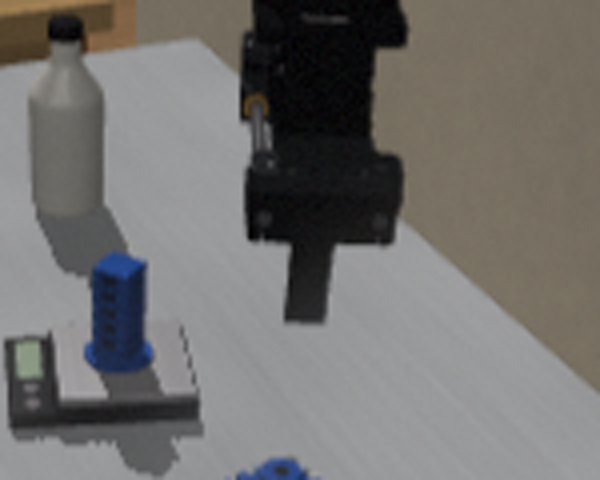

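View pics/top1.png

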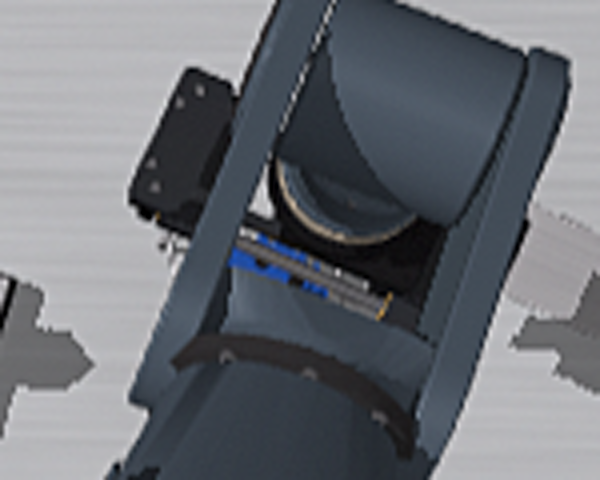

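```bash
python3 - <<'E'
from h import *
s=bot.read_state();tcp=np.array(s["position"]);R=np.array(s["tcp_rot"])
for z in(.0435,.0585):
  for x in(-.0095,.0095):
    P=tcp+R@[x,.022,-z];print(z,x,w2pix("side",P).round(1),((w2pix("side",P)-[231,92])*4).round(0))
    P=tcp+R@[x,.022,z];print("  far",w2pix("side",P).round(1))
d=np.load("pics/side1_d.npy");C=cloud("side",d)
q=C[145:172,303:312].reshape(-1,3);o=(q-tcp)@R;print(np.median(o,0).round(4))
for r in range(160,178): 
    o=(C[r,296:318]-tcp)@R; m=abs(o[:,2])<.075
    print(r,np.nonzero(m)[0]+296 if m.any() else None,o[m].min(0).round(4) if m.any() else"",o[m].max(0).round(4) if m.any() else "")
E
```

```text
0.0435 -0.0095 [[302.2 169.9]] [[285. 312.]]
  far [[300.5 150.9]]
0.0435 0.0095 [[310.7 170.1]] [[319. 313.]]
  far [[308.4 151.1]]
0.0585 -0.0095 [[302.6 173.5]] [[286. 326.]]
  far [[300.3 147.9]]
0.0585 0.0095 [[311.2 173.8]] [[321. 327.]]
  far [[308.  148.1]]
[-0.0037 -0.0167 -0.0569]
160 [303 304 305 306 307 309 310 311 312 313] [-0.0109 -0.0128 -0.0578] [ 0.0103 -0.0097 -0.0534]
161 [303 304 305 306 307 308 309 310 311 312 313] [-0.0106 -0.0094 -0.0562] [ 0.0107 -0.0069 -0.0525]
162 [303 304 305 306 307 308 309 310 311 312] [-0.0104 -0.0065 -0.0558] [ 0.009  -0.0044 -0.0525]
163 [303 304 305 306 307 308 309 310 311 312] [-0.0103 -0.0042 -0.0561] [ 0.0092 -0.002  -0.0531]
164 [303 304 305 306 307 308 309 310 311 312] [-0.0101 -0.0021 -0.0568] [ 0.0096  0.0016 -0.0514]
165 [303 304 305 306 307 308 309 310 311 312] [-0.0098  0.0012 -0.056 ] [ 0.0097  0.004  -0.0517]
166 [303 304 305 306 307 308 309 310 311 312] [-0.0094  0.0043 -0.0554] [ 0.0104  0.0066 -0.0508]
167 [302 303 304 305 306 307 308 309 310 311 312] [-0.0111  0.0073 -0.0546] [ 0.0102  0.0113 -0.0487]
168 [302 303 304 305 306 307 308 310 311 312] [-0.0112  0.0096 -0.0545] [ 0.0107  0.0119 -0.0507]
169 [302 303 304 305 306 307 308 309 310 311 312] [-0.011   0.0125 -0.0545] [ 0.011   0.0147 -0.0515]
170 [302 303 304 305 306 307 308 309 310 311] [-0.0107  0.0155 -0.054 ] [ 0.009   0.018  -0.0504]
171 [302 303 304 305 306 307 308 309 310 311] [-0.0106  0.0178 -0.0543] [ 0.0091  0.0198 -0.0513]
172 [309 310 311] [ 0.0052  0.0207 -0.0534] [ 0.0095  0.0228 -0.0503]
173 None  
174 None  
175 None  
176 None  
177 None
```

Emit:
jog_arm(motion=[0,6,0,0,0,0,0,20,0,0,0,0,0,40,0,0,0,0,0,62,0,0,0,0,0,84,0,0,0,0,0,106,0,0,0,0,0,126,0,0,0,0,0,142,0,0,0,0,0,154,0,0,0,0,0,162,0,0,0,0,0,168,0,0,0,0,0,171,0,0,0,0,0,171,0,0,0,0])

```text
time_s: 4.32
position: [0.6234, -0.1205, 0.0737]
tcp_rot: [[0.915, 0.0, 0.403], [-0.403, -0.0, 0.915], [0.0, -1.0, 0.0]]
force: [-0.3, 0.2, 0.5]
opening: 1.001
```

Emit:
jog_arm(motion=[0,0,0,0,0,0,0,0,0,0,0,0,0,0,0,0,0,0,0,0,0,0,0,0,0,0,0,0,0,0,0,0,0,0,0,0,0,0,0,0,0,0,0,0,0,0,0,0], gripper=0)

```text
time_s: 5.32
position: [0.6233, -0.1203, 0.0735]
tcp_rot: [[0.915, -0.0, 0.403], [-0.403, 0.0, 0.915], [-0.0, -1.0, 0.0]]
force: [0.3, -0.7, 0.3]
opening: 0.316
```

Emit:
jog_arm(motion=[0,-3,0,0,0,0,0,-10,0,0,0,0,0,-25,0,0,0,0,0,-45,0,0,0,0,0,-68,0,0,0,0,0,-90,0,0,0,0,0,-108,0,0,0,0,0,-117,0,0,0,0,0,-120,0,0,0,0,0,-120,0,0,0,0])

```text
time_s: 6.58
position: [0.623, -0.1203, 0.1931]
tcp_rot: [[0.915, -0.001, 0.403], [-0.403, 0.0, 0.915], [-0.001, -1.0, -0.0]]
force: [-0.7, -0.1, -1.2]
opening: 0.311
```

```bash
python3 - <<'E'
from h import *
s=bot.read_state()
for k in("time_s","position","force","opening"): print(k,np.round(s[k],4).tolist())
tcp=np.array(s["position"]);R=np.array(s["tcp_rot"])
for n in("side","top"):
    p,d=bot.capture(n);np.save(f"pics/{n}2.npy",p);np.save(f"pics/{n}2_d.npy",d)
    t=w2pix(n,[tcp]);u,v=t[0].astype(int);x0=max(0,u-75);y0=max(0,v-60);crop(p,x0,y0,150,120,4,f"pics/{n}2.png");print(n,t,x0,y0)
    C=cloud(n,d);m=(blue(p)>0)&(d>0)&(C[...,2]>.06)&(np.linalg.norm(C-tcp,axis=-1)<.08)
    o=(C[m]-tcp)@R;print(m.sum(),"tool min/max",np.percentile(o,[1,50,99],0).round(4))
    top=abs(o[:,1]-.0285)<.004; 
    if top.sum()>20:
        r=cv2.minEnclosingCircle((o[top][:,[0,2]]*1000).astype(np.float32));print("disc",top.sum(),r, np.median(o[top][:,1]))
E
```

```text
time_s 6.575
position [0.623, -0.1203, 0.1931]
force [-0.7077, -0.0534, -1.1539]
opening 0.3112
side [[304.42245712 170.69072563]] 229 110
111 tool min/max [[-0.0401  0.0261 -0.0307]
 [-0.0249  0.0278  0.0001]
 [ 0.0332  0.0304  0.0281]]
disc 111 ((-2.7629454135894775, -1.0202159881591797), 39.2520866394043) 0.027842840377346616
top [[318.36857318 148.52902547]] 243 88
12 tool min/max [[-0.0109 -0.0059 -0.0103]
 [-0.0098  0.0001 -0.001 ]
 [-0.0063  0.0138  0.0111]]
```

View pics/side2.png

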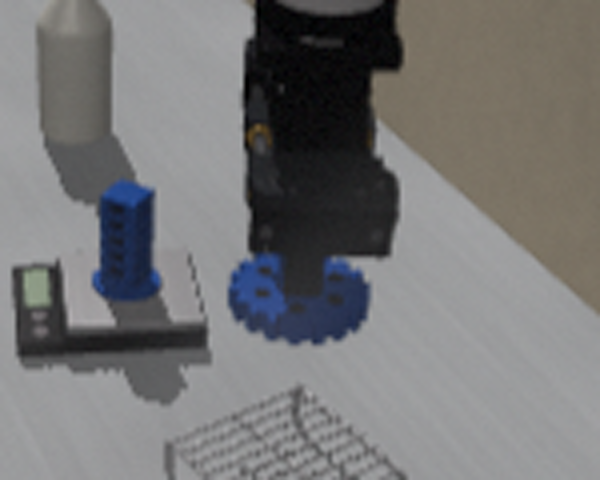

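View pics/top2.png

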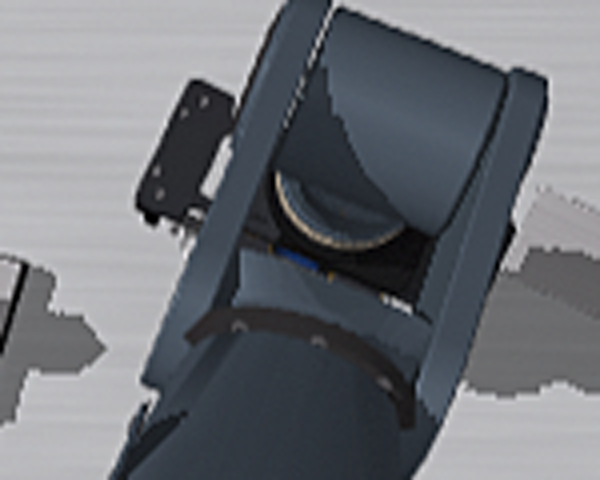

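```bash
python3 - <<'E'
from h import *
s=bot.read_state();tcp=np.array(s["position"]);R=np.array(s["tcp_rot"])
t=np.linspace(0,2*np.pi,200)
P=np.concatenate([tcp+np.stack([.0415*np.cos(t),0*t+y,.0415*np.sin(t)],1)@R.T for y in(.0287,.0437)])
q=w2pix("side",P);print("pred",q.min(0),q.max(0))
p=np.load("pics/side2.npy");b=blue(p);b[:,:280]=0;b[:,330:]=0
h=cv2.cvtColor(p,cv2.COLOR_RGB2HSV)
m=((h[...,0]>100)&(h[...,0]<130)&(h[...,1]>110)).astype(np.uint8);m[:,:280]=0;m[:,330:]=0;m[:160]=0;m[205:]=0
v,u=np.nonzero(m);print("obs",u.min(),u.max(),v.min(),v.max())
for k,(du) in enumerate(range(2)): pass
# initial gear in side vs top, full-silhouette check with grasp position
P=np.concatenate([np.array([.6233,-.1203,0])+np.stack([.0415*np.cos(t),.0415*np.sin(t),0*t+z],1) for z in(.030,.045)])
for n in("side","top"):
    q=w2pix(n,P);b=blue(np.load(f"pics/{n}0.npy"));c=np.array([310,158]) if n=="top" else np.array([302,221])
    v,u=np.nonzero(b);k=np.hypot(u-c[0],v-c[1])<30;print(n,"pred",q.min(0),q.max(0),"obs",u[k].min(),v[k].min(),u[k].max(),v[k].max())
E
```

```text
pred [286.00791645 171.66502833] [320.59196343 195.86275808]
obs 286 320 173 195
side pred [284.03298143 208.53598284] [316.03179755 233.23699531] obs 287 207 315 232
top pred [294.82725906 143.17152884] [327.4467179  175.72900902] obs 295 143 327 175
```

Emit:
jog_arm(motion=[-6,0,5,0,0,0,-23,0,19,0,0,0,-49,0,40,0,0,0,-78,0,65,0,0,0,-111,0,92,0,0,0,-143,0,118,0,0,0,-176,0,145,0,0,0,-208,0,172,0,0,0,-241,0,199,0,0,0,-270,0,223,0,0,0,-293,0,242,0,0,0,-309,0,256,0,0,0,-320,0,265,0,0,0,-325.5,0,269.5,0,0,0,-325.5,0,269.5,0,0,0,-325.5,0,269.5,0,0,0])

```text
time_s: 8.68
position: [0.4343, 0.2569, 0.1935]
tcp_rot: [[0.915, 0.0, 0.404], [-0.404, -0.0, 0.915], [0.0, -1.0, -0.0]]
force: [0.2, -0.6, -0.6]
opening: 0.312
```

```bash
python3 - <<'E'
from h import *
s=bot.read_state()
for k in("time_s","position","force","opening","joint_positions"): print(k,np.round(s[k],4).tolist())
togo((.4335,.2575,.0567))
E
```

```text
time_s 8.675
position [0.4343, 0.2569, 0.1935]
force [0.212, -0.6459, -0.5558]
opening 0.312
joint_positions [17.906, 25.2642, 102.2313, -0.0172, 52.4995, -48.2766]
tool shift mm [ -1.  136.8   0.2] yaw now 66.19 turn_y None down in tool [-2.e-04  1.e+00  1.e-04]
```

Emit:
jog_arm(motion=[0,5,0,0,0,0,0,17,0,0,0,0,0,35,0,0,0,0,0,55,0,0,0,0,0,75,0,0,0,0,0,93,0,0,0,0,0,107,0,0,0,0,0,117,0,0,0,0,0,124,0,0,0,0,0,129,0,0,0,0,0,132,0,0,0,0,0,134,0,0,0,0,0,135.5,0,0,0,0,0,136.5,0,0,0,0,0,137,0,0,0,0,0,137,0,0,0,0])

```text
time_s: 10.68
position: [0.434, 0.2574, 0.0566]
tcp_rot: [[0.915, 0.0, 0.403], [-0.403, 0.0, 0.915], [0.0, -1.0, 0.0]]
force: [0.1, 0.1, -1.5]
opening: 0.315
```

Emit:
jog_arm(motion=[0,0.6,0,0,0,0,0,1,0,0,0,0,0,1,0,0,0,0])

```text
time_s: 11.05
position: [0.434, 0.2574, 0.0555]
tcp_rot: [[0.915, 0.0, 0.403], [-0.403, -0.0, 0.915], [0.0, -1.0, -0.0]]
force: [-0.8, 0.4, -1.1]
opening: 0.314
```

Emit:
jog_arm(motion=[0,0,0,0,0,0,0,0,0,0,0,0,0,0,0,0,0,0,0,0,0,0,0,0,0,0,0,0,0,0], gripper=0.6)

```text
time_s: 11.68
position: [0.434, 0.2574, 0.0556]
tcp_rot: [[0.915, 0.0, 0.403], [-0.403, -0.0, 0.915], [0.0, -1.0, 0.0]]
force: [-0.7, -0.1, -0.1]
opening: 0.593
```

Emit:
jog_arm(motion=[0,-4,0,0,0,0,0,-14,0,0,0,0,0,-30,0,0,0,0,0,-52,0,0,0,0,0,-78,0,0,0,0,0,-104,0,0,0,0,0,-126,0,0,0,0,0,-142,0,0,0,0,0,-150,0,0,0,0], gripper=1)

```text
time_s: 12.8
position: [0.4344, 0.2576, 0.2075]
tcp_rot: [[0.915, 0.003, 0.403], [-0.403, 0.001, 0.915], [0.002, -1.0, 0.002]]
force: [-0.0, -0.1, -0.1]
opening: 1.001
```

```bash
python3 - <<'E'
from h import *
s=bot.read_state()
for k in("time_s","position","force","opening"): print(k,np.round(s[k],4).tolist())
p,d=bot.capture("side");np.save("pics/side3.npy",p);crop(p,130,100,220,165,3.6,"pics/side3.png")
t=np.linspace(0,2*np.pi,200)
P=np.concatenate([np.array([.434,.2574,0])+np.stack([.0415*np.cos(t),.0415*np.sin(t),0*t+z],1) for z in(.012,.027)])
q=w2pix("side",P);b=blue(p);v,u=np.nonzero(b);k=(abs(u-q[:,0].mean())<25)&(abs(v-q[:,1].mean())<22)
print(q.min(0),q.max(0),u[k].min(),v[k].min(),u[k].max(),v[k].max())
# bracket approach: TCP above wall
togo((.430,-.322,.245),yaw=-67.9)
E
```

```text
time_s 12.8
position [0.4344, 0.2576, 0.2075]
force [-0.033, -0.0674, -0.136]
opening 1.001
[184.55708192 160.25765856] [210.21199773 177.40481073] 185 158 209 176
tool shift mm [ 229.4  -37.8 -532.3] yaw now 66.24 turn_y 134.14 down in tool [-0.0027  1.     -0.0024]
```

View pics/side3.png

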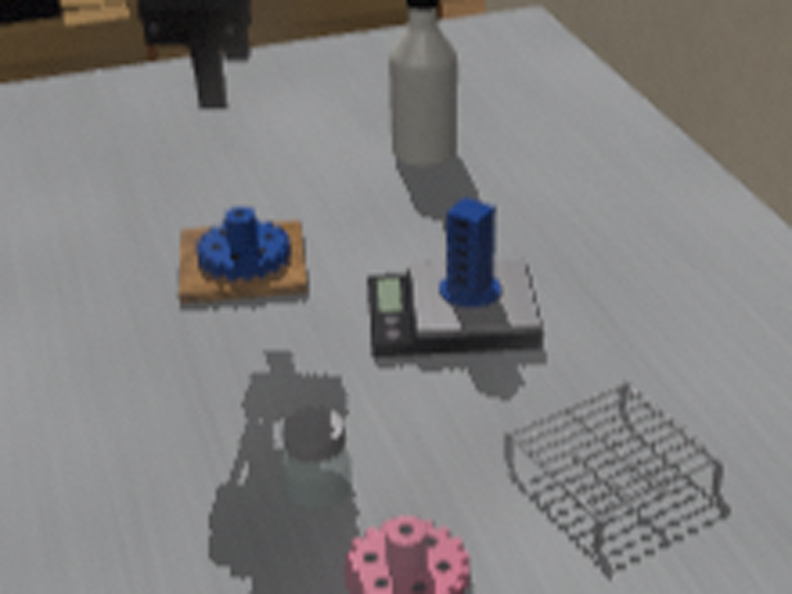

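Emit:
jog_arm(motion=[3,-1,-8,0,2,0,11,-2,-27,0,7,0,23,-4,-53,0,13,0,37,-6,-85,0,21,0,50,-8,-117,0,29,0,64,-11,-149,0,38,0,78,-13,-181,0,46,0,92,-15,-213,0,54,0,105,-17,-245,0,62,0,119,-20,-277,0,70,0,133,-22,-309,0,78,0,147,-24,-340,0,86,0,160,-27,-372,0,94,0,174,-29,-404,0,102,0,188,-31,-436,0,110,0,202,-33,-468,0,118,0,213,-35,-495,0,125,0,222,-37,-516,0,130,0,227,-37,-527,0,133,0,229.5,-38,-532,0,134,0])

```text
time_s: 15.35
position: [0.429, -0.322, 0.2429]
tcp_rot: [[-0.926, -0.001, 0.377], [-0.377, 0.002, -0.926], [0.001, -1.0, -0.002]]
force: [0.6, 0.8, -0.1]
opening: 1.002
```

Emit:
jog_arm(motion=[0,0,0,0,0,0,0,0,0,0,0,0])

```text
time_s: 15.6
position: [0.4295, -0.321, 0.2434]
tcp_rot: [[-0.925, -0.001, 0.379], [-0.379, 0.001, -0.925], [0.0, -1.0, -0.001]]
force: [0.1, 0.0, 0.2]
opening: 1.0
```

```bash
python3 - <<'E'
from h import *
s=bot.read_state()
for k in("time_s","position","force","opening","joint_positions"): print(k,np.round(s[k],4).tolist())
p,d=bot.capture("top");np.save("pics/top4.npy",p);np.save("pics/top4_d.npy",d)
crop(p,130,120,300,150,2.6,"pics/top4.png")
C=cloud("top",d)
for n,m,z in(("gear",(blue(p)>0)&(abs(C[...,2]-.027)<.004)&(C[...,1]>.18),.027),("hub",(blue(p)>0)&(abs(C[...,2]-.057)<.004)&(C[...,1]>.18),.057),
  ("cork",(d>0)&(C[...,2]>.008)&(C[...,2]<.031)&(np.hypot(C[...,0]-.433,C[...,1]-.257)<.1),.012),
  ("rack",(d>0)&(abs(C[...,2]-.03)<.005)&(np.hypot(C[...,0]-.622,C[...,1]+.121)<.09),.03)):
    v,u=np.nonzero(m);q=(pix2w("top",u,v,z)[:,:2]*1000).astype(np.float32)
    if len(q)>5: print(n,len(q),cv2.minAreaRect(q),cv2.minEnclosingCircle(q)[0])
togo((.430,-.322,.095),yaw=-67.9)
E
```

```text
time_s 15.6
position [0.4295, -0.321, 0.2434]
force [0.0766, 0.0389, 0.198]
opening 1.0001
joint_positions [-48.7256, 23.4994, 94.8784, 0.0115, 61.6797, 18.9762]
gear 487 ((435.02508544921875, 255.74685668945312), (80.1659164428711, 80.3135986328125), 1.955103874206543) (433.97015380859375, 256.03875732421875)
hub 76 ((433.067626953125, 256.3503723144531), (25.186569213867188, 25.425434112548828), 1.1107299327850342) (434.0059509277344, 256.4233093261719)
cork 1670 ((417.16326904296875, 257.8427734375), (121.78058624267578, 143.6204376220703), 78.21954345703125) (422.63092041015625, 258.00701904296875)
rack 599 ((623.0652465820312, -121.31303405761719), (114.04741668701172, 113.88385009765625), 12.214041709899902) (623.109619140625, -121.84994506835938)
tool shift mm [-1.000e-01  1.485e+02  1.100e+00] yaw now -67.7 turn_y 0.2 down in tool [-1.e-04  1.e+00  7.e-04]
```

View pics/top4.png

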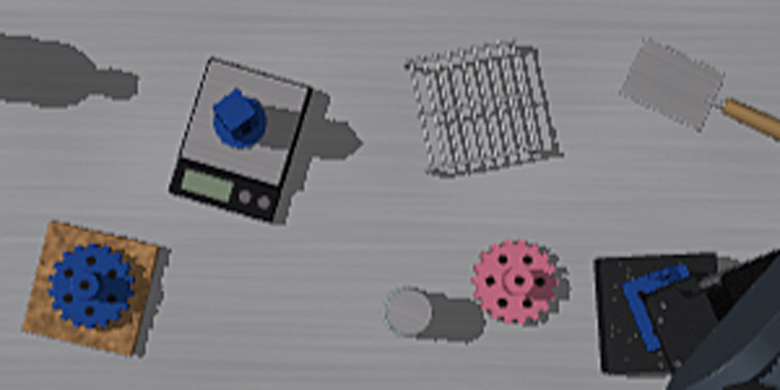

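Emit:
jog_arm(motion=[0,6,0,0,0,0,0,20,0,0,0,0,0,39,0,0,0,0,0,60,0,0,0,0,0,81,0,0,0,0,0,101,0,0,0,0,0,118,0.5,0,0,0,0,131,1,0,0,0,0,140,1,0,0,0,0,146,1,0,0,0,0,148.5,1,0,0,0,0,148.5,1,0,0,0])

```text
time_s: 17.15
position: [0.4301, -0.323, 0.0952]
tcp_rot: [[-0.926, 0.0, 0.378], [-0.378, -0.0, -0.926], [-0.0, -1.0, 0.0]]
force: [-0.2, 0.2, -0.6]
opening: 0.999
```

Emit:
jog_arm(motion=[0,0,0,0,0,0,0,0,0,0,0,0,0,0,0,0,0,0,0,0,0,0,0,0,0,0,0,0,0,0,0,0,0,0,0,0,0,0,0,0,0,0,0,0,0,0,0,0,0,0,0,0,0,0,0,0,0,0,0,0], gripper=0)

```text
time_s: 18.4
position: [0.43, -0.3228, 0.095]
tcp_rot: [[-0.926, -0.0, 0.378], [-0.378, 0.0, -0.926], [0.0, -1.0, -0.0]]
force: [0.3, 1.1, -0.9]
opening: 0.094
```

Emit:
jog_arm(motion=[0,-3,0,0,0,0,0,-9,0,0,0,0,0,-20,0,0,0,0,0,-36,0,0,0,0,0,-54,0,0,0,0,0,-72,0,0,0,0,-5,-86,-2,0,0,0,-16,-96,-6,0,0,0,-34,-102,-12,0,0,0,-58,-105,-21,0,0,0,-84,-105,-31,0,0,0,-112,-105,-41,0,0,0,-140,-105,-51,0,0,0,-168,-105,-61,0,0,0,-194,-105,-71,0,0,0,-217,-105,-79,0,0,0,-235,-105,-86,0,0,0,-248,-105,-90,0,0,0,-255,-105,-93,0,0,0,-255,-105,-93,0,0,0])

```text
time_s: 20.9
position: [0.6309, -0.1403, 0.2]
tcp_rot: [[-0.926, -0.0, 0.379], [-0.379, -0.0, -0.926], [0.0, -1.0, -0.0]]
force: [0.1, 0.6, -0.1]
opening: 0.087
```

Emit:
jog_arm(motion=[0,0,0,0,0,0,0,0,0,0,0,0])

```text
time_s: 21.15
position: [0.6304, -0.1409, 0.2001]
tcp_rot: [[-0.926, -0.0, 0.378], [-0.378, -0.0, -0.926], [0.0, -1.0, -0.0]]
force: [-0.3, -0.3, -0.2]
opening: 0.09
```

```bash
python3 - <<'E'
from h import *
s=bot.read_state()
for k in("time_s","position","force","opening","joint_positions"): print(k,np.round(s[k],4).tolist())
tcp=np.array(s["position"]);R=np.array(s["tcp_rot"])
p,d=bot.capture("side");np.save("pics/side5.npy",p);crop(p,230,110,150,140,4.2,"pics/side5.png")
C=cloud("side",d);m=(blue(p)>0)&(d>0)&(np.linalg.norm(C-tcp,axis=-1)<.1)
o=(C[m]-tcp)@R;print(m.sum(),np.percentile(o,[1,25,50,75,99],0).round(4))
# predicted corners of base underside & wall top in side
pts=[(x,.055,z) for x in(-.035,.035) for z in(.004,-.046)]+[(x,-.010,z) for x in(-.035,.035) for z in(.004,-.004)]
print(((w2pix("side",np.array(pts)@R.T+tcp)-[230,110])*4.2).round(0).tolist())
togo((.6308,-.1406,.086))
E
```

```text
time_s 21.15
position [0.6304, -0.1409, 0.2001]
force [-0.3468, -0.2715, -0.1844]
opening 0.09
joint_positions [-22.4877, 34.6639, 81.3355, -0.0116, 64.0166, 45.3343]
28 [[-0.0072  0.0355 -0.0425]
 [ 0.0088  0.0456 -0.0398]
 [ 0.0207  0.0459 -0.0376]
 [ 0.0288  0.0464 -0.0358]
 [ 0.0332  0.048  -0.0213]]
[[378.0, 320.0], [313.0, 286.0], [299.0, 368.0], [234.0, 331.0], [390.0, 225.0], [379.0, 220.0], [308.0, 271.0], [296.0, 265.0]]
tool shift mm [-4.000e-01  1.141e+02 -1.000e-01] yaw now -67.82 turn_y None down in tool [-2.e-04  1.e+00  0.e+00]
```

View pics/side5.png

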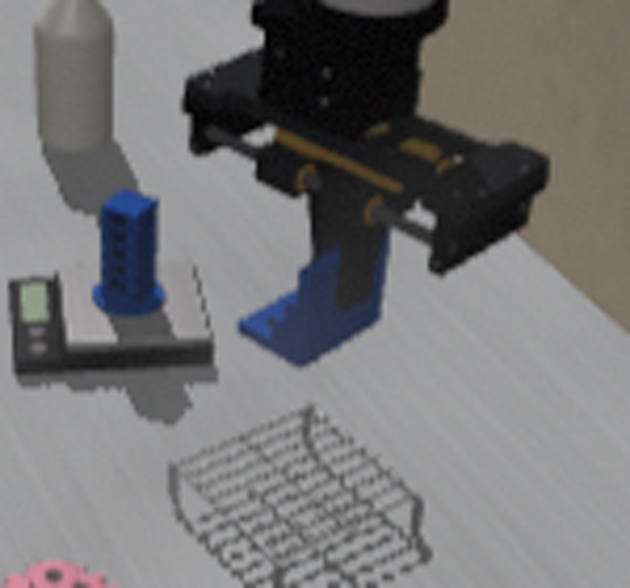

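Emit:
jog_arm(motion=[0,5,0,0,0,0,0,16,0,0,0,0,0,32,0,0,0,0,0,50,0,0,0,0,0,67,0,0,0,0,0,82,0,0,0,0,0,94,0,0,0,0,0,102,0,0,0,0,0,107,0,0,0,0,0,110,0,0,0,0,0,112,0,0,0,0,0,113.5,0,0,0,0,0,114.5,0,0,0,0,0,115,0,0,0,0,0,115,0,0,0,0])

```text
time_s: 23.08
position: [0.6309, -0.1403, 0.0851]
tcp_rot: [[-0.926, 0.0, 0.378], [-0.378, -0.0, -0.926], [-0.0, -1.0, 0.0]]
force: [0.6, -0.6, -0.7]
opening: 0.09
```

Emit:
jog_arm(motion=[0,0,0,0,0,0,0,0,0,0,0,0,0,0,0,0,0,0,0,0,0,0,0,0,0,0,0,0,0,0], gripper=0.5)

```text
time_s: 23.7
position: [0.6309, -0.1403, 0.0851]
tcp_rot: [[-0.926, 0.0, 0.378], [-0.378, -0.0, -0.926], [-0.0, -1.0, 0.0]]
force: [0.3, 0.5, 0.7]
opening: 0.485
```

Emit:
jog_arm(motion=[0,-3,0,0,0,0,0,-10,0,0,0,0,0,-25,0,0,0,0,0,-45,0,0,0,0,0,-68,0,0,0,0,0,-92,0,0,0,0,0,-116,0,0,0,0,0,-138,0,0,0,0,0,-150,0,0,0,0,0,-155,0,0,0,0], gripper=1)

```text
time_s: 24.95
position: [0.6311, -0.1404, 0.2413]
tcp_rot: [[-0.926, 0.001, 0.378], [-0.378, -0.001, -0.926], [-0.001, -1.0, 0.001]]
force: [-0.5, 0.6, 0.6]
opening: 1.0
```

```bash
python3 - <<'E'
from h import *
s=bot.read_state()
for k in("time_s","position","force","opening","joint_positions"): print(k,np.round(s[k],4).tolist())
togo((.6010,.1105,.24),yaw=-53)
togo((.6010,.1105,.24),yaw=37)
# refine tower & pan with clear top view
p=np.load("pics/top4.npy");d=np.load("pics/top4_d.npy");C=cloud("top",d)
m=(blue(p)>0)&(abs(C[...,2]-.107)<.004)&(C[...,1]>0);v,u=np.nonzero(m)
q=(pix2w("top",u,v,.107)[:,:2]*1000).astype(np.float32);print(cv2.minAreaRect(q),q.mean(0))
E
```

```text
time_s 24.95
position [0.6311, -0.1404, 0.2413]
force [-0.472, 0.5858, 0.6278]
opening 1.0001
joint_positions [-22.4273, 32.0757, 79.0661, -0.0016, 68.7662, 45.3366]
tool shift mm [ -67.1    1.1 -243.6] yaw now -67.76 turn_y -14.76 down in tool [ 0.0011  1.     -0.0011]
tool shift mm [ -67.1    1.1 -243.6] yaw now -67.76 turn_y -104.76 down in tool [ 0.0011  1.     -0.0011]
((600.8074340820312, 111.11671447753906), (28.80800437927246, 29.666025161743164), 38.33579635620117) [601.16406 110.62396]
```

Emit:
jog_arm(motion=[-2,0,-6,0,0,0,-6,0,-20,0,-1,0,-12,0,-43,0,-3,0,-20,0,-73,0,-5,0,-29,0,-105,0,-7,0,-38,0,-138,0,-9,0,-47,0,-171,0,-11,0,-55,0,-200,0,-13,0,-61,0,-223,0,-15,0,-65,0,-238,0,-16,0,-67,1,-244,0,-16,0,-67,1,-244,0,-16,0,-67,1,-244,0,-16,0])

```text
time_s: 26.58
position: [0.6007, 0.1101, 0.239]
tcp_rot: [[-0.786, -0.0, 0.618], [-0.618, -0.0, -0.786], [0.0, -1.0, 0.0]]
force: [0.2, 0.6, -0.1]
opening: 1.001
```

```bash
python3 - <<'E'
from h import *
s=bot.read_state()
for k in("time_s","position","opening"): print(k,np.round(s[k],4).tolist())
togo((.601,.1108,.085),yaw=-51.7)
p,d=bot.capture("side");np.save("pics/side6.npy",p);crop(p,170,70,200,180,3.3,"pics/side6.png")
E
```

```text
time_s 26.575
position [0.6007, 0.1101, 0.239]
opening 1.0011
tool shift mm [ -0.7 154.   -0.4] yaw now -51.82 turn_y -0.12 down in tool [-2.e-04  1.e+00 -3.e-04]
```

View pics/side6.png

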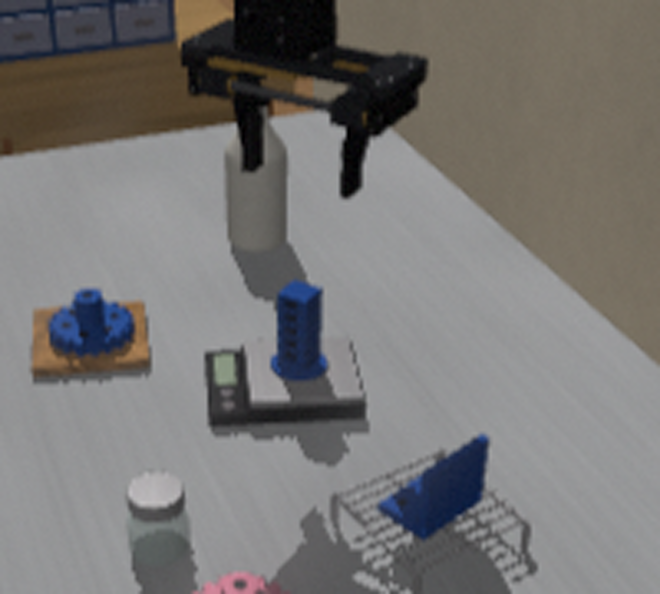

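Emit:
jog_arm(motion=[0,6,0,0,0,0,0,20,0,0,0,0,0,39,0,0,0,0,0,60,0,0,0,0,0,81,0,0,0,0,0,101,0,0,0,0,0,119,0,0,0,0,0,134,0,0,0,0,0,144,0,0,0,0,0,151,0,0,0,0,0,154,0,0,0,0,0,154,0,0,0,0])

```text
time_s: 28.12
position: [0.6007, 0.1109, 0.0852]
tcp_rot: [[-0.785, 0.0, 0.619], [-0.619, -0.0, -0.785], [-0.0, -1.0, 0.0]]
force: [-0.5, -0.1, 0.1]
opening: 0.999
```

Emit:
jog_arm(motion=[0,0,0,0,0,0,0,0,0,0,0,0,0,0,0,0,0,0,0,0,0,0,0,0,0,0,0,0,0,0,0,0,0,0,0,0,0,0,0,0,0,0,0,0,0,0,0,0], gripper=0)

```text
time_s: 29.12
position: [0.6005, 0.1109, 0.085]
tcp_rot: [[-0.785, -0.0, 0.619], [-0.619, 0.0, -0.785], [0.0, -1.0, -0.0]]
force: [-0.4, -0.1, 0.1]
opening: 0.346
```

Emit:
jog_arm(motion=[0,-3,0,0,0,0,0,-10,0,0,0,0,0,-25,0,0,0,0,0,-45,0,0,0,0,0,-68,0,0,0,0,0,-92,0,0,0,0,0,-116,0,0,0,0,0,-134,0,0,0,0,0,-144,0,0,0,0,0,-148,0,0,0,0,0,-148,0,0,0,0])

```text
time_s: 30.5
position: [0.6003, 0.1109, 0.233]
tcp_rot: [[-0.786, -0.0, 0.619], [-0.619, -0.0, -0.786], [0.0, -1.0, -0.0]]
force: [0.3, -0.0, -0.8]
opening: 0.346
```

```bash
python3 - <<'E'
from h import *
s=bot.read_state()
for k in("time_s","position","force","opening"): print(k,np.round(s[k],4).tolist())
tcp=np.array(s["position"]);R=np.array(s["tcp_rot"])
togo((.4178,-.308,.24),cmd=tcp)
p,d=bot.capture("side");np.save("pics/side7.npy",p);crop(p,170,70,200,180,3.3,"pics/side7.png")
t=np.linspace(0,2*np.pi,200)
P=np.concatenate([tcp+np.stack([.027*np.cos(t),0*t+y,.027*np.sin(t)],1)@R.T for y in(.056,.060)])
q=w2pix("side",P);print(q.min(0),q.max(0))
b=blue(p);v,u=np.nonzero(b);k=(abs(u-q[:,0].mean())<20)&(abs(v-q[:,1].mean())<40);print(u[k].min(),v[k].min(),u[k].max(),v[k].max())
E
```

```text
time_s 30.5
position [0.6003, 0.1109, 0.233]
force [0.2613, -0.0004, -0.7782]
opening 0.3457
tool shift mm [402.6  -7.  216.1] yaw now -51.77 turn_y None down in tool [-3.e-04  1.e+00  2.e-04]
[251.20836351 132.49629912] [269.93563367 142.37230217]
252 110 269 141
```

View pics/side7.png

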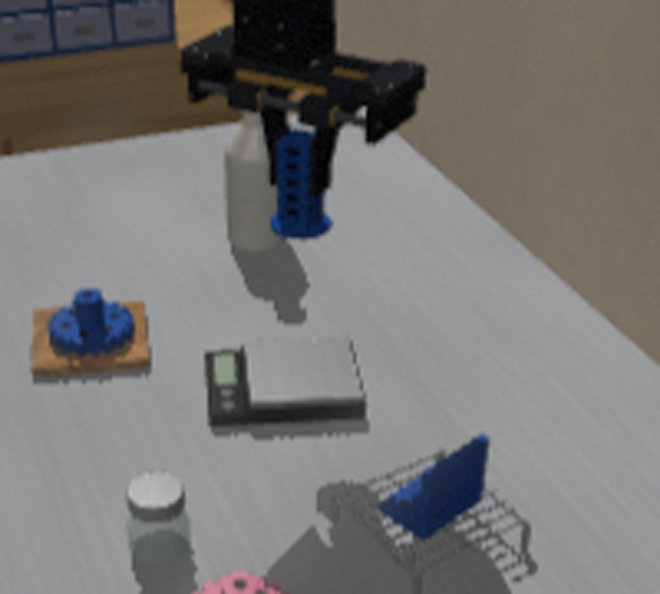

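Emit:
jog_arm(motion=[6,0,3,0,0,0,22,0,12,0,0,0,48,0,26,0,0,0,79,0,42,0,0,0,111,0,60,0,0,0,145,0,78,0,0,0,180,0,96,0,0,0,215,0,115,0,0,0,250,0,134,0,0,0,285,0,153,0,0,0,318,0,170,0,0,0,347,0,186,0,0,0,371,0,199,0,0,0,389,0,209,0,0,0,399,0,214,0,0,0,402.5,0,216,0,0,0,402.5,0,216,0,0,0,402.5,0,216,0,0,0])

```text
time_s: 32.8
position: [0.4182, -0.3072, 0.233]
tcp_rot: [[-0.785, -0.0, 0.62], [-0.62, 0.0, -0.785], [-0.0, -1.0, -0.0]]
force: [0.7, 0.6, -1.2]
opening: 0.343
```

```bash
python3 - <<'E'
from h import *
s=bot.read_state()
for k in("time_s","position","force","opening","joint_positions"): print(k,np.round(s[k],4).tolist())
togo((.4178,-.3078,.101))
E
```

```text
time_s 32.8
position [0.4182, -0.3072, 0.233]
force [0.6677, 0.5753, -1.1518]
opening 0.3426
joint_positions [-48.6529, 22.9735, 97.9318, 0.0118, 59.1169, 3.0585]
tool shift mm [  0.7 132.    0.3] yaw now -51.72 turn_y None down in tool [2.e-04 1.e+00 4.e-04]
```

Emit:
jog_arm(motion=[0,5,0,0,0,0,0,16,0,0,0,0,0,33,0,0,0,0,0,52,0,0,0,0,0,71,0,0,0,0,0,89,0,0,0,0,0,104,0,0,0,0,0,115,0,0,0,0,0,122,0,0,0,0,0,127,0,0,0,0,0,130,0,0,0,0,0,131.5,0,0,0,0,0,132.5,0,0,0,0,0,133,0,0,0,0,0,133,0,0,0,0])

```text
time_s: 34.67
position: [0.4181, -0.3079, 0.1002]
tcp_rot: [[-0.785, 0.0, 0.619], [-0.619, -0.0, -0.785], [0.0, -1.0, 0.0]]
force: [-0.7, -0.6, -0.5]
opening: 0.343
```

Emit:
jog_arm(motion=[0,0,0,0,0,0,0,0,0,0,0,0,0,0,0,0,0,0,0,0,0,0,0,0,0,0,0,0,0,0], gripper=0.7)

```text
time_s: 35.3
position: [0.4181, -0.3079, 0.1]
tcp_rot: [[-0.785, -0.0, 0.619], [-0.619, -0.0, -0.785], [0.0, -1.0, -0.0]]
force: [0.1, 0.2, 0.2]
opening: 0.694
```

Emit:
jog_arm(motion=[0,-3,0,0,0,0,0,-10,0,0,0,0,0,-25,0,0,0,0,0,-45,0,0,0,0,0,-68,0,0,0,0,0,-92,0,0,0,0,0,-112,0,0,0,0,0,-126,0,0,0,0,0,-132,0,0,0,0], gripper=1)

```text
time_s: 36.42
position: [0.4183, -0.3081, 0.2333]
tcp_rot: [[-0.785, 0.001, 0.619], [-0.619, -0.001, -0.785], [-0.0, -1.0, 0.002]]
force: [-0.2, 0.6, 0.7]
opening: 1.003
```

```bash
python3 - <<'E'
from h import *
s=bot.read_state()
for k in("time_s","position","force","opening","joint_positions"): print(k,np.round(s[k],4).tolist())
p,d=bot.capture("side");np.save("pics/side8.npy",p);crop(p,150,100,220,240,2.5,"pics/side8.png")
# top view refine of gear/cork/pan
p,d=bot.capture("top");np.save("pics/top8.npy",p);np.save("pics/top8_d.npy",d);crop(p,130,120,300,150,2.6,"pics/top8.png")
C=cloud("top",d)
h=cv2.cvtColor(p,cv2.COLOR_RGB2HSV)
pan=(d>0)&(abs(C[...,2]-.025)<.003)&(np.hypot(C[...,0]-.6,C[...,1]-.105)<.085)&(h[...,2]>90)
for n,m,z in(("pan",pan,.025),("hub",(blue(p)>0)&(abs(C[...,2]-.057)<.004)&(C[...,1]>.18),.057),("brwall",(blue(p)>0)&(abs(C[...,2]-.095)<.004)&(C[...,0]>.55),.095)):
    v,u=np.nonzero(m);q=(pix2w("top",u,v,z)[:,:2]*1000).astype(np.float32)
    print(n,len(q),cv2.minAreaRect(q),cv2.minEnclosingCircle(q),q.mean(0))
togo((.434,.257,.20),yaw=-51.7)
E
```

```text
time_s 36.425
position [0.4183, -0.3081, 0.2333]
force [-0.2304, 0.5939, 0.6689]
opening 1.0026
joint_positions [-48.7096, 22.9487, 97.9139, 0.0006, 59.0294, 3.0548]
pan 1115 ((602.1329345703125, 107.5984115600586), (102.53482818603516, 103.0345230102539), 74.36528015136719) ((602.7230224609375, 107.89771270751953), 70.50904846191406) [601.73425 106.71244]
hub 79 ((433.7080078125, 255.7186279296875), (25.222314834594727, 26.532329559326172), 46.69120407104492) ((432.9403381347656, 255.44168090820312), 14.291886329650879) [433.45248 255.79317]
brwall 85 ((630.7734985351562, -140.4541473388672), (68.67339324951172, 8.17672348022461), 22.41719627380371) ((630.5736694335938, -139.96994018554688), 34.388038635253906) [ 630.2017  -140.58838]
tool shift mm [-362.1   32.2 -434. ] yaw now -51.77 turn_y -0.07 down in tool [ 1.e-04  1.e+00 -1.e-03]
```

View pics/side8.png

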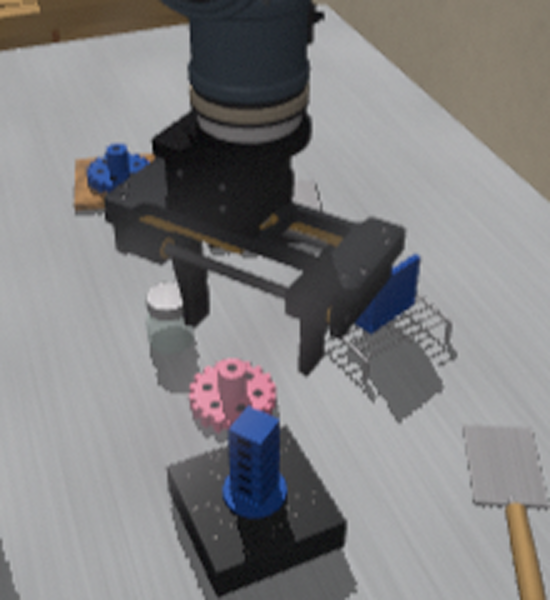

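View pics/top8.png

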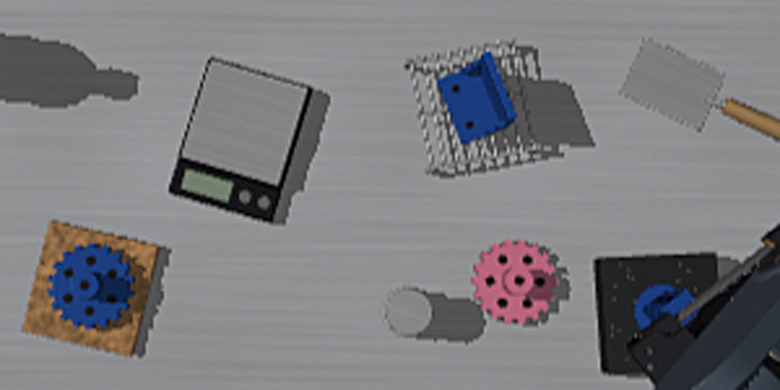

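Emit:
jog_arm(motion=[-5,0,-7,0,0,0,-18,1,-22,0,0,0,-36,2,-43,0,0,0,-58,4,-69,0,0,0,-80,6,-95,0,0,0,-101,8,-122,0,0,0,-123,10,-148,0,0,0,-145,12,-174,0,0,0,-167,14,-200,0,0,0,-188,16,-226,0,0,0,-210,18,-252,0,0,0,-232,20,-278,0,0,0,-253,22,-304,0,0,0,-275,24,-330,0,0,0,-297,26,-356,0,0,0,-319,28,-382,0,0,0,-337,30,-404,0,0,0,-351,31,-421,0,0,0,-359,32,-430,0,0,0,-362,32,-434,0,0,0])

```text
time_s: 39.02
position: [0.4329, 0.2576, 0.1997]
tcp_rot: [[-0.785, -0.001, 0.62], [-0.62, -0.001, -0.785], [0.001, -1.0, -0.0]]
force: [0.9, -0.6, -0.5]
opening: 1.0
```

Emit:
jog_arm(motion=[0,0,0,0,0,0,0,0,0,0,0,0])

```text
time_s: 39.28
position: [0.4337, 0.2565, 0.2]
tcp_rot: [[-0.786, -0.0, 0.618], [-0.618, -0.0, -0.786], [0.0, -1.0, 0.0]]
force: [-0.3, -0.0, 0.5]
opening: 1.001
```

```bash
python3 - <<'E'
from h import *
s=bot.read_state()
for k in("time_s","position","force","opening","joint_positions"): print(k,np.round(s[k],4).tolist())
togo((.434,.2568,.0555))
p,d=bot.capture("side");crop(p,120,60,200,150,3.5,"pics/side9.png")
E
```

```text
time_s 39.275
position [0.4337, 0.2565, 0.2]
force [-0.278, -0.0364, 0.4598]
opening 1.0007
joint_positions [17.8733, 24.6448, 101.9536, -0.0121, 53.4242, 69.6938]
tool shift mm [-5.000e-01  1.445e+02 -1.000e-01] yaw now -51.81 turn_y None down in tool [-4.e-04  1.e+00 -0.e+00]
```

View pics/side9.png

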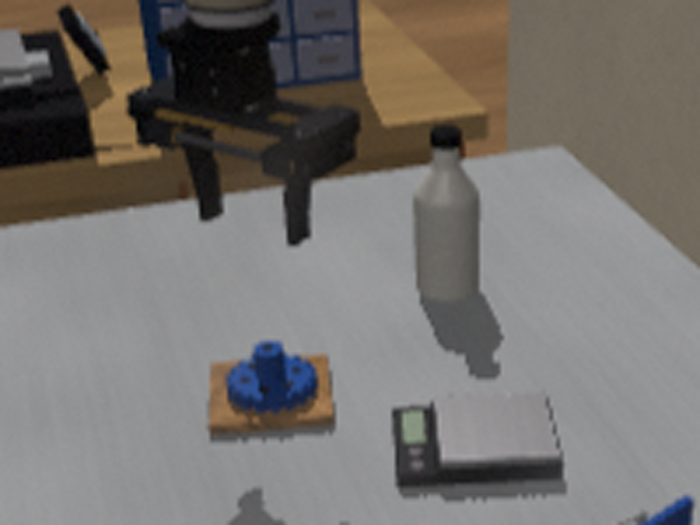

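Emit:
jog_arm(motion=[0,6,0,0,0,0,0,20,0,0,0,0,0,39,0,0,0,0,0,60,0,0,0,0,0,80,0,0,0,0,0,99,0,0,0,0,0,115,0,0,0,0,0,128,0,0,0,0,0,137,0,0,0,0,0,142,0,0,0,0,0,144.5,0,0,0,0,0,144.5,0,0,0,0])

```text
time_s: 40.83
position: [0.434, 0.2571, 0.0557]
tcp_rot: [[-0.785, 0.0, 0.619], [-0.619, 0.0, -0.785], [-0.0, -1.0, 0.0]]
force: [0.9, 0.2, 0.3]
opening: 0.999
```

Emit:
jog_arm(motion=[0,0,0,0,0,0,0,0,0,0,0,0,0,0,0,0,0,0,0,0,0,0,0,0,0,0,0,0,0,0,0,0,0,0,0,0,0,0,0,0,0,0,0,0,0,0,0,0], gripper=0)

```text
time_s: 41.82
position: [0.4338, 0.257, 0.0555]
tcp_rot: [[-0.785, -0.0, 0.619], [-0.619, -0.0, -0.785], [0.0, -1.0, 0.0]]
force: [0.2, 0.1, -0.7]
opening: 0.311
```

Emit:
jog_arm(motion=[0,-3,0,0,0,0,0,-10,0,0,0,0,0,-25,0,0,0,0,0,-45,0,0,0,0,0,-68,0,0,0,0,0,-92,0,0,0,0,0,-110,0,0,0,0,0,-118,0,0,0,0,0,-120,0,0,0,0,0,-120,0,0,0,0])

```text
time_s: 43.08
position: [0.4335, 0.2569, 0.1753]
tcp_rot: [[-0.785, -0.001, 0.619], [-0.619, -0.0, -0.785], [0.001, -1.0, -0.0]]
force: [0.3, -0.1, -0.8]
opening: 0.312
```

```bash
python3 - <<'E'
from h import *
s=bot.read_state()
for k in("time_s","position","force","opening"): print(k,np.round(s[k],4).tolist())
tcp=np.array(s["position"]);R=np.array(s["tcp_rot"])
togo((.6018,.1068,.1755))
p,d=bot.capture("side");crop(p,120,60,200,150,3.5,"pics/side10.png")
t=np.linspace(0,2*np.pi,200)
P=np.concatenate([tcp+np.stack([.0415*np.cos(t),0*t+y,.0415*np.sin(t)],1)@R.T for y in(.0285,.0435)])
q=w2pix("side",P);print(q.min(0),q.max(0));b=blue(p);v,u=np.nonzero(b);k=(abs(u-q[:,0].mean())<20)&(abs(v-q[:,1].mean())<22);print(u[k].min(),v[k].min(),u[k].max(),v[k].max())
E
```

```text
time_s 43.075
position [0.4335, 0.2569, 0.1753]
force [0.3356, -0.125, -0.7964]
opening 0.3117
tool shift mm [-39.3  -0.3 222.1] yaw now -51.76 turn_y None down in tool [-8.e-04  1.e+00  3.e-04]
[179.95368683 128.08285241] [207.26794677 144.61017581]
200 131 206 141
```

View pics/side10.png

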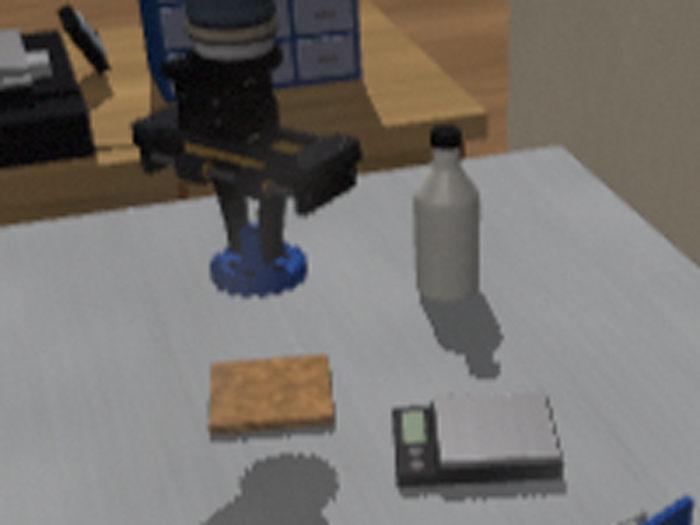

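Emit:
jog_arm(motion=[-1,0,5,0,0,0,-3,0,17,0,0,0,-6,0,37,0,0,0,-11,0,62,0,0,0,-16,0,90,0,0,0,-21,0,119,0,0,0,-26,0,148,0,0,0,-31,0,175,0,0,0,-35,0,198,0,0,0,-38,0,214,0,0,0,-39,0,221,0,0,0,-39,0,222,0,0,0,-39,0,222,0,0,0,-39,0,222,0,0,0])

```text
time_s: 44.88
position: [0.6013, 0.1075, 0.1756]
tcp_rot: [[-0.785, -0.001, 0.62], [-0.62, 0.0, -0.785], [0.0, -1.0, -0.0]]
force: [0.9, -0.5, -1.2]
opening: 0.311
```

```bash
python3 - <<'E'
from h import *
s=bot.read_state()
for k in("time_s","position","force","opening"): print(k,np.round(s[k],4).tolist())
togo((.6018,.1068,.0695))
E
```

```text
time_s 44.875
position [0.6013, 0.1075, 0.1756]
force [0.8629, -0.4866, -1.1606]
opening 0.3114
tool shift mm [ -0.  106.1   0.9] yaw now -51.71 turn_y None down in tool [-4.e-04  1.e+00  4.e-04]
```

Emit:
jog_arm(motion=[0,5,0,0,0,0,0,16,0,0,0,0,0,32,0,0,0,0,0,49,0,0,0,0,0,65,0,0,0,0,0,79,0.5,0,0,0,0,90,0.5,0,0,0,0,97,0.5,0,0,0,0,101,0.5,0,0,0,0,103.5,0.5,0,0,0,0,105,0.5,0,0,0,0,106,0.5,0,0,0,0,107,0.5,0,0,0,0,107,0.5,0,0,0])

```text
time_s: 46.62
position: [0.6022, 0.1064, 0.0686]
tcp_rot: [[-0.785, 0.0, 0.619], [-0.619, -0.0, -0.785], [-0.0, -1.0, 0.0]]
force: [-0.0, 0.7, -0.6]
opening: 0.317
```

Emit:
jog_arm(motion=[0,0,0,0,0,0,0,0,0,0,0,0,0,0,0,0,0,0,0,0,0,0,0,0,0,0,0,0,0,0], gripper=0.6)

```text
time_s: 47.25
position: [0.6022, 0.1065, 0.0686]
tcp_rot: [[-0.785, 0.0, 0.619], [-0.619, 0.0, -0.785], [-0.0, -1.0, 0.0]]
force: [-0.3, 0.4, 0.7]
opening: 0.6
```

Emit:
jog_arm(motion=[0,-4,0,0,0,0,0,-14,0,0,0,0,0,-30,0,0,0,0,0,-52,0,0,0,0,0,-78,0,0,0,0,0,-104,0,0,0,0,0,-130,0,0,0,0,0,-152,0,0,0,0,0,-166,0,0,0,0,0,-170,0,0,0,0], gripper=1)

```text
time_s: 48.5
position: [0.6026, 0.1064, 0.2401]
tcp_rot: [[-0.785, 0.002, 0.619], [-0.619, 0.0, -0.785], [-0.002, -1.0, 0.001]]
force: [-0.1, -0.6, 0.3]
opening: 1.0
```

```bash
python3 - <<'E'
from h import *
s=bot.read_state()
for k in("time_s","position","force","opening"): print(k,np.round(s[k],4).tolist())
togo((.30,.50,.24))
E
```

```text
time_s 48.5
position [0.6026, 0.1064, 0.2401]
force [-0.0633, -0.5644, 0.334]
opening 0.9999
tool shift mm [  -5.9   -0.6 -496.4] yaw now -51.76 turn_y None down in tool [ 0.0018  1.     -0.0014]
```

Clear the arm out of the way and check everything.

Emit:
jog_arm(motion=[0,0,-8,0,0,0,0,0,-28,0,0,0,0,0,-56,0,0,0,0,0,-90,0,0,0,0,0,-126,0,0,0,0,0,-162,0,0,0,0,0,-198,0,0,0,0,0,-234,0,0,0,0,0,-270,0,0,0,0,0,-306,0,0,0,0,0,-342,0,0,0,0,0,-378,0,0,0,0,0,-412,0,0,0,0,0,-443,0,0,0,0,0,-468,0,0,0,0,0,-485,0,0,0,0,0,-495,0,0,0,0,0,-495,0,0,0])

```text
time_s: 50.75
position: [0.2953, 0.4953, 0.2383]
tcp_rot: [[-0.785, -0.0, 0.62], [-0.62, -0.001, -0.785], [0.001, -1.0, 0.0]]
force: [0.4, 1.1, 0.0]
opening: 1.004
```

```bash
python3 - <<'E'
from h import *
s=bot.read_state()
for k in("time_s","position","force","opening"): print(k,np.round(s[k],4).tolist())
p,_=bot.capture("side");crop(p,130,90,250,260,2.3,"pics/sideE.png")
p,d=bot.capture("top");np.save("pics/top0.npy.end",p) if 0 else None
crop(p,80,110,380,170,2.1,"pics/topE.png");C=cloud("top",d);b=blue(p)>0
def f(n,m,z):
    v,u=np.nonzero(m);q=(pix2w("top",u,v,z)[:,:2]*1000).astype(np.float32);r=cv2.minAreaRect(q)
    print(n,len(q),np.round(r[0],1),np.round(r[1],1),round(r[2],1),np.round(cv2.minEnclosingCircle(q)[0],1))
f("gear disc",b&(abs(C[...,2]-.040)<.004)&(C[...,1]>0),.040)
f("hub",b&(abs(C[...,2]-.070)<.004)&(C[...,1]>0),.070)
f("tower top",b&(abs(C[...,2]-.122)<.004)&(C[...,1]<-.2),.122)
f("wall",b&(abs(C[...,2]-.095)<.004)&(C[...,0]>.55),.095)
near=lambda x,y,r:np.hypot(C[...,0]-x,C[...,1]-y)<r
f("granite",(d>0)&(abs(C[...,2]-.04)<.005)&near(.418,-.308,.09),.04)
f("rack",(d>0)&(abs(C[...,2]-.03)<.005)&near(.622,-.121,.09),.03)
f("jar",(d>0)&(abs(C[...,2]-.06)<.005)&near(.414,-.06,.05),.06)
E
```

```text
time_s 50.75
position [0.2953, 0.4953, 0.2383]
force [0.385, 1.0903, 0.0024]
opening 1.0038
gear disc 513 [601.8 105.1] [81.3 80.7] 46.4 [602.6 105.2]
hub 82 [602.3 105.6] [25.6 25.3] 1.4 [601.4 105.7]
tower top 148 [ 419.  -306.7] [30.  30.8] 37.3 [ 419. -306.]
wall 84 [ 630.7 -140.3] [68.7  8.4] 22.4 [ 630.6 -140. ]
granite 1640 [ 417.8 -307.5] [114.7 115.3] 3.8 [ 417.9 -307.7]
rack 462 [ 623.  -121.3] [114.2 113.9] 12.2 [ 623.1 -121.8]
jar 237 [414.1 -59.3] [42.4 42.7] 45.9 [414.5 -58.9]
```

View pics/sideE.png

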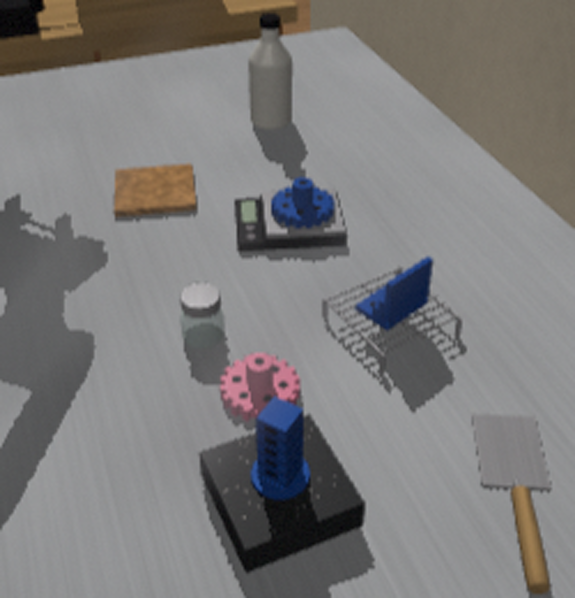

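View pics/topE.png

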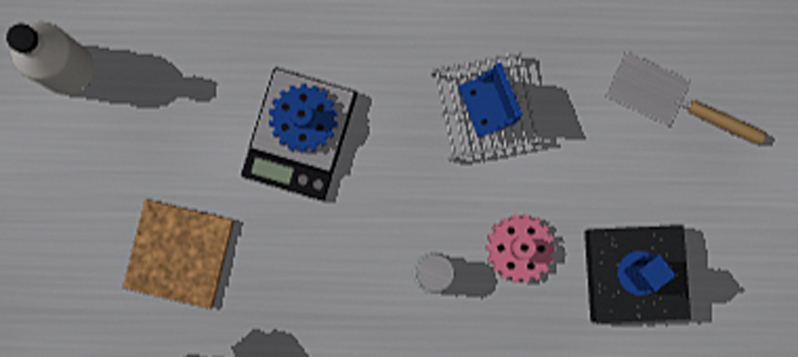

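```bash
python3 -c "
from rig import bot
print(bot.hand_in())"
```

```text
the job is handed in; nothing more can be done
None
```

I handed the job in at about 51 s. All three blue prints are on their stations, upright and released, and the cork pad is empty again.

The order was: gear from the rack to the middle of the cork pad, bracket from the granite to the rack, tower from the scale to the granite, then gear from the pad to the scale.

Last checks, from the top camera:

| Print | Measured (mm) | Station middle (mm) | Offset |
|---|---|---|---|
| Gear on scale pan | (602, 105.5) | about (602, 107) | 1–2 mm |
| Tower top on granite | (419, -306.5) | (418, -307.5) | about 1.5 mm |
| Bracket base on rack | (623, -121) | (623, -121) | under 1 mm |

- **Bystanders:** the jar measured exactly where it was before. The flask, the scraper and the pink gear look undisturbed in the pictures, but I did not re-measure them.
- **Forces:** no force reading went above about 1.5 N. After letting go, the arm moved clear of everything.
- **Disagreements:** in the first measurements the side camera's depth readings differed from the top camera by 2–5 mm in y. I used the top camera, which agreed with the robot to about 1–1.5 mm on the prints it placed. My estimates of the scale pan's middle from the top view varied by about 3 mm in y, so the gear's offset is the least certain of the three.

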